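Bring the knobbed jar of the parts carousel to the front and hold it there

TASK

Free the screw-jar carousel by pressing its sprung brake lever down until the catch snaps over it and holds it down, and let go of the lever. Then turn the carousel until the jar with the knob on its lid stands at the front, in line with the upright pointer on the base, and finish holding the carousel still there: keep the knob pinched between the fingers and do not let go. Leave the phone, screwdriver, pry tool and bottle where they are, and do not fling the carousel round.

Things in the scene. Friction and masses are not known exactly. Their poses are not given: they have to be found in the camera images.
- base: Fixed grey plastic base of the carousel, a disc of diameter 216 mm. Origin on the bench under the carousel's vertical axis, z up. Its front is its -x side, where an upright white post carries the pointer; the brake lever sticks out on its +y side. It stands turned somewhat, differently each time.
- pointer (a point): Tip of the upright pointer at the base's front: a white post 20 mm by 10 mm and 72 mm high with a pointed tip toward the jars, 122 mm from the carousel axis (base frame -0.122, 0, 0.078).
- front_spot (a point): Empty point in space fixed to the base (base frame -0.075, 0, 0.137), behind the pointer as seen from outside: where the middle of the knob must be when the jar stands at the front.
- disc_top (a point): Middle of the turntable's top face, on its axis: white disc, diameter 216 mm, top 67 mm above the bench (a 20 mm hub stub stands there). Six clear round jars with aluminium lids are fixed in it, 60 degrees apart, middles 75 mm from the axis. Five have flat lids (diameter 48 mm, lid top 107 mm above the bench); the wanted one is taller and alone has a knob on its lid.
- jar_knob (a point): On the axis of the wanted jar's knob, 8 mm below its top, 137 mm above the bench, 75 mm from the carousel axis. Knob: upright plain cylinder, diameter 24 mm, 28 mm high, top 145 mm and lid top 117 mm above the bench. Jar and knob are fixed to the turntable; the knob may be pinched and led round, the fingers turning with it (held without turning, they roll off the knob).
- turntable (a joint): Angle of the turntable about the vertical axis, rad, counter-clockwise positive seen from above; 0 = knobbed jar exactly at the front. It turns freely both ways past a full turn, with light friction (0.06 N m) once the brake is off. With the lever up the brake holds it (roughly 0.7 to 1.5 N m).
- lever_pad (a point): Centre of the top face of the lever's black pad, 36 mm (along the lever) by 46 mm, 165 mm from the carousel axis on the base's +y side, 50 mm above the bench when up and about 35 mm when latched. The lever is hinged 35 mm from the axis, so the pad moves 130 mm times the lever angle, almost straight down. Beyond the pad, from 190 mm from the axis, are the steel catch and its grey post (42 mm high).
- lever (a joint): Angle of the brake lever, rad: about 0 = up (brake on), grows as pressed down, stop at 0.16 (pad 21 mm lower). It springs up. Pressing the pad takes about 4 N at first and up to about 12 N as the end passes the sprung catch; near 0.13 to 0.15 the catch snaps over the end, and after release the lever stays down at about 0.12.
- phone: Opened black phone lying on the bench, 150 x 72 x 8 mm, origin under its centre. Leave alone.
- screwdriver: Screwdriver lying on the bench, 160 mm long. Leave alone.
- spudger: Orange plastic pry tool lying on the bench, 165 mm long, 6 mm thick. Leave alone.
- cleaner: White plastic bottle standing on the bench, diameter 52 mm, 110 mm high, origin under its centre. Leave alone.

How it is judged:
By the outcome, as a careful person would: the job done as asked, in the order asked, and still so for the second after the job is handed in, while the arm keeps its last pose, push and grip.
It also fails if it takes over 61 s, if anything falls off the work surface, if the arm or the gripper's body presses on something with over 40 N, if the wrist force passes 120 N, or if a joint passes its speed limit or range.

ROBOT

A 6-joint arm with a two-finger parallel gripper is mounted at the origin on the work surface. World frame = base frame: x ahead of the robot, y to its left, z up, the work surface at z = 0. Lengths are in mm, angles in rad, forces in N, time in s.
With the tool pointing down it reaches from about 350 to 875 mm from the base axis. Payload 4.2 kg.
Tool frame: the origin (TCP) lies between the finger pads, 19 mm behind the fingertips; this is the grasp point; z points along the fingers, y is the direction in which the jaws open and shut (so a half turn about z gives the same grasp; the last joint's range is limited). The gripper opens to 85 mm and grips with 20 to 120 N. Pads are 22 mm wide; open, the fingers measure 114 mm over their backs; the gripper's body (76 mm by 85 mm) begins 54 mm behind the grasp point. The pads swing forward as they close: fully open they stand 13 mm farther back than shut.
Start: joints at [1.607, 0.385, 0.008, 0, -1.194, -0.259], TCP at [138.069, 609.538, 250.012] pointing down, gripper open.
Joint ranges: [-3.14, 3.14], [-1.21, 2.06], [-1.07, 1.41], [-3.16, 2.05], [-2.99, -0.16], [-3.1, 3.1]. Speed limits (rad/s): [2.79, 2.79, 3.14, 3.14, 3.14, 3.14].

INTERFACE

Orientations are given as a unit quaternion [x, y, z, w].
In Python, from bench import arm, optics, workorder gives the robot as it stands. The module is installed in compiled form; this text tells all that it offers.
- The arm moves only by the tool play_rows, never from a script. Its arguments are lists of equal length, an entry for each row: "travel": the shift along the tool's x, y, z in m, a list of three; "rotation": the turn, a rotation vector about the tool's x, y, z in rad, a list of three; "grip": the opening, from 0 (shut) to 1 (fully open). In form: {"travel": [[x, y, z], ...], "rotation": [[rx, ry, rz], ...], "grip": [grip, ...]}. A call has 1 to 12 rows; each row shifts and turns the commanded pose from where the row before left it, along the tool's axes as they then stand; what a row does not reach is not made up. A row lasts 1/12 s, in which the tool goes at most 41.7 mm and 7.16 degrees, less where a joint would pass 70% of its speed; a pose out of reach is approached as far as the arm can. A call is refused whole if a number of a shift passes 0.0417 or a number of a turn 0.125, either way. A call with a gripper value outside its range is refused whole. The fingers move at their own pace and stop on an object; the grip force is fixed at half the most. Time passes only in rows, so rows that do not move let the fingers close. It gives the time, the measured TCP pose, the force and the opening at its end, in the units of the state.
- arm.read_state(): the state, without advancing time (a new reading comes with each control period).
- optics.get_image(name): name is "side" or "top"; returns a dict with "image" (400x640x3 uint8, blue, green, red), "depth" (400x640 float32, mm along the optical axis (not along the pixel's ray), 0 where there is no reading), "camera_matrix" (3x3 intrinsics, pixels), "R" (3x3) and "t" (3): a world point X has camera coordinates R X + t. Camera axes: x right, y down, z forward; pixel columns grow to the right and rows downward; lengths in mm; the calibration is good to about 2 mm. A picture is of the moment at which its call begins.
- workorder.job_done(): hands the job in, once; it reports no verdict.
The state is a dict: "clock": time; "joints": joint angles; "joint_vel": joint speeds; "joint_efforts": joint torques, N m; "position": TCP position; "ee_rot": TCP orientation; "contact_force": force on the tool from outside, world axes, zero at the start; "wrist_torque": the same for the moment, N m; "gripper_width": finger opening in mm.
Only numpy, scipy, OpenCV 4.12 (cv2) and the standard library are available. Lean on these libraries where they do the work, as an engineer would, in place of code of your own. Each camera call takes 0.05 s, during which the arm holds its last target. There are 200 camera calls.

## Working session

There is one attempt and no reset: what is moved stays moved. The work goes in short steps, Python scripts to look and compute and a tool call to move; the robot and the scene stay as the last step left them, time stands still between calls to the robot, and variables do not carry over. Pictures are saved under pics/ and viewed, about 8 in all and at most 12, crops included, and the job is handed in when it is done.

Besides the shell and the picture viewer there is one more tool, called after "Call:" as a command line: name --argument value ..., lists and objects as JSON in quotes. play_rows: Moves the arm, as the interface text tells. Its arguments: {"type":"object","properties":{"travel":{"type":"array","items":{"type":"array","items":{"type":"number"}}},"rotation":{"type":"array","items":{"type":"array","items":{"type":"number"}}},"grip":{"type":"array","items":{"type":"number"}}},"required":["travel","rotation","grip"]}

```bash
mkdir -p pics; python3 - <<'E'
from bench import arm, optics
import cv2,numpy as np
s=arm.read_state();print({k:np.round(v,3) for k,v in s.items()})
for n in("top","side"):
    d=optics.get_image(n);cv2.imwrite(f"pics/{n}1.png",d["image"]);np.savez(f"{n}1.npz",**d)
    print(n,d["camera_matrix"].round(1).tolist(),d["R"].round(3).tolist(),d["t"].round(1))
E
```

```text
{'clock': np.float64(0.0), 'joints': array([ 1.607e+00,  3.860e-01,  7.000e-03, -1.000e-03, -1.194e+00,
       -2.590e-01]), 'joint_vel': array([ 0.001, -0.   , -0.001,  0.001, -0.   ,  0.001]), 'joint_efforts': array([-0.0000e+00, -3.9229e+01,  1.8840e+01,  4.1860e+00, -5.0000e-03,
        0.0000e+00]), 'position': array([137.96 , 609.034, 248.907]), 'ee_rot': array([ 0.994, -0.111, -0.   ,  0.001]), 'contact_force': array([-0.354,  0.378,  0.677]), 'wrist_torque': array([ 0.008, -0.049,  0.009]), 'gripper_width': np.float64(85.368)}
top [[383.9, 0.0, 310.2], [0.0, 383.9, 202.3], [0.0, 0.0, 1.0]] [[0.017, -1.0, -0.004], [-0.992, -0.016, -0.127], [0.127, 0.006, -0.992]] [   9.   645.5 1064.8]
side [[399.9, 0.0, 316.0], [0.0, 399.9, 202.0], [0.0, 0.0, 1.0]] [[0.993, -0.12, -0.021], [-0.083, -0.541, -0.837], [0.089, 0.832, -0.547]] [-615.2  149.4 1337.7]
```

View pics/top1.png

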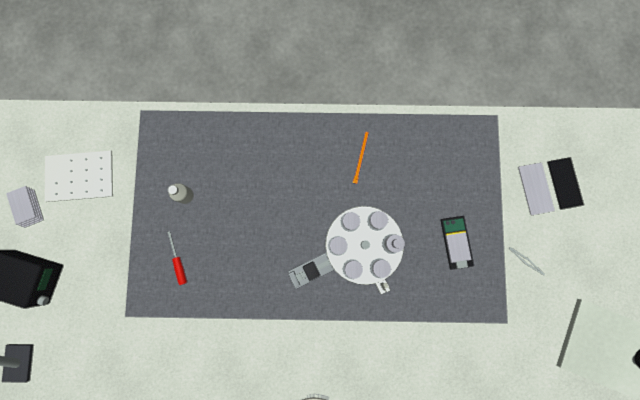

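View pics/side1.png

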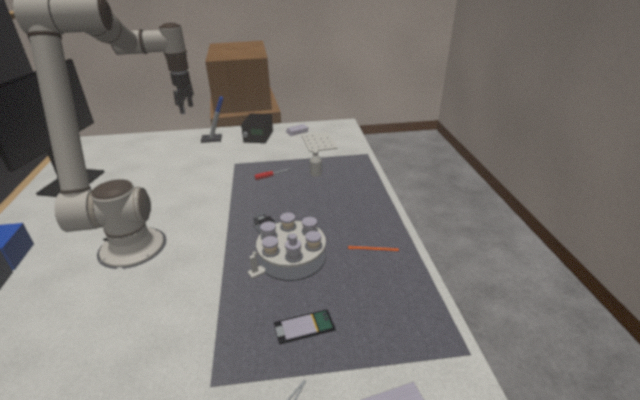

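The top view shows the carousel at about (365,245), the knob near (396,242), the pointer post at (383,287), and the black lever pad at (311,270). Next I'll measure these.

```bash
cat > h.py <<'E'
import numpy as np,cv2
def ray(d,u,v,z):
    K,R,t=d["camera_matrix"],d["R"],d["t"]
    r=R.T@np.linalg.solve(K,[u,v,1.]);c=-R.T@t
    return c+r*(z-c[2])/r[2]
def proj(d,X):
    p=d["camera_matrix"]@(d["R"]@np.asarray(X,float)+d["t"]);return p[:2]/p[2]
E
python3 - <<'E'
from h import *
d=dict(np.load("top1.npz"));im=d["image"]
# white disc
m=(im.min(2)>140).astype(np.uint8); box=np.zeros_like(m);box[195:297,318:412]=1;m*=box
n,l,st,_=cv2.connectedComponentsWithStats(m);k=1+st[1:,4].argmax();print(st[k])
cs,_=cv2.findContours((l==k).astype(np.uint8),0,1)
c=max(cs,key=cv2.contourArea);c=c[c[:,0,1]<278].astype(np.float32) 
(ex,ey),ax,a=cv2.fitEllipse(cv2.convexHull(c));print("disc",ex,ey,ax);C=ray(d,ex,ey,67);print(C)
# dark pad
g=im.max(2);b=((g<60)).astype(np.uint8);b[:, :285]=0;b[:,335:]=0;b[:250]=0;b[292:]=0
n,l,st,ce=cv2.connectedComponentsWithStats(b)
for i in range(1,n):
  if st[i,4]>20:
    P=ray(d,*ce[i],50);print("dark",ce[i],st[i],P,np.linalg.norm((P-C)[:2]),np.degrees(np.arctan2(*(P-C)[1::-1])))
cr=im[200:300,280:410];cv2.imwrite("pics/crop1.png",cv2.resize(cr,None,fx=6,fy=6,interpolation=cv2.INTER_CUBIC))
E
```

```text
[ 318  206   87   88 4867]
disc 360.6023864746094 247.64674377441406 (78.94066619873047, 88.83210754394531)
[ 517.60255337 -122.23070602   67.        ]
dark [311.95192308 270.96153846] [303 262  16  18 104] [450.84211685  11.46874847  50.        ] 149.44062371644614 116.53443116849664
```

View pics/crop1.png

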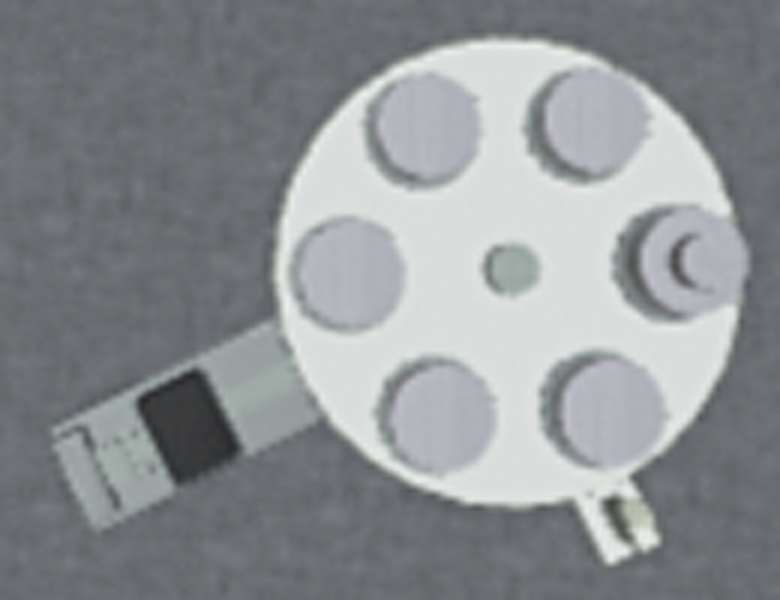

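```bash
python3 - <<'E'
from h import *
d=dict(np.load("top1.npz"))
f=lambda u,v,z:ray(d,280+(u+.5)/6-.5,200+(v+.5)/6-.5,z)[:2]
C=f(508,272.5,67);H=f(512,269,87);print("C",C,"hub",H)
L=np.array([f(*p,107) for p in[(428,130),(595,121),(350,273),(441,415),(608,411)]])
A=np.degrees(np.arctan2(*(L-C).T[::-1]));print(L.round(),A,np.hypot(*(L-C).T))
cc=(L[0]+L[4]+L[1]+L[3])/4;print("lids C",cc)
A=np.degrees(np.arctan2(*(L-cc).T[::-1]));print(A,A%60)
P=f(189,427,50);print("pad",P,np.hypot(*(P-cc)),np.degrees(np.arctan2(*(P-cc)[::-1])))
for p,z in[((622,520),76),((585,495),72),((660,545),72),((608,565),72)]:
  Q=f(*p,z);print("post",Q,np.hypot(*(Q-cc)),np.degrees(np.arctan2(*(Q-cc)[::-1])))
print("knob",f(712,262,145))
E
```

```text
C [ 525.05971413 -132.3375698 ] hub [ 526.28573884 -131.43696533]
[[ 587.  -91.]
 [ 592. -166.]
 [ 523.  -57.]
 [ 461.  -97.]
 [ 464. -171.]] [  33.53660262  -26.51567771   91.63015989  151.20477753 -147.58915078] [74.57843163 75.36269477 75.7155608  72.79357166 72.02920894]
lids C [ 526.30913139 -131.33413266]
[  33.42187954  -27.6321703    92.60925912  152.36074251 -147.45104597] [33.42187954 32.3678297  32.60925912 32.36074251 32.54895403]
pad [451.38365015  13.90482561] 163.42638323861567 117.28818168489244
post [ 414.53179622 -182.47224881] 122.91980954993865 -155.4159115332462
post [ 425.04841805 -166.49648019] 107.19199013997428 -160.85066198099886
post [ 403.37537073 -200.32644727] 140.97038336005772 -150.69819037182774
post [ 394.10667109 -176.72785086] 139.778682777245 -161.0493143741054
knob [ 529.49518685 -209.11912071]
```

Call:
play_rows --travel '[[0.0219,0.0256,0],[0.0219,0.0256,0],[0.0219,0.0256,0],[0.0219,0.0256,0],[0.0219,0.0256,0],[0.0219,0.0256,0],[0.0219,0.0256,0],[0.0219,0.0256,0],[0.0219,0.0256,0],[0.0219,0.0256,0],[0.0219,0.0256,0],[0.0219,0.0256,0]]' --rotation '[[0,0,0],[0,0,0],[0,0,0],[0,0,0],[0,0,0],[0,0,0],[0,0,0],[0,0,0],[0,0,0],[0,0,0],[0,0,0],[0,0,0]]' --grip '[0,0,0,0,0,0,0,0,0,0,0,0]'

```text
clock: 1.1
position: [326.7, 250.1, 249.9]
ee_rot: [0.994, -0.111, -0.0, 0.0]
contact_force: [0.6, 0.4, -0.1]
gripper_width: 0.4
```

Call:
play_rows --travel '[[0.0219,0.0256,0],[0.0219,0.0256,0],[0.0219,0.0256,0],[0.0219,0.0256,0],[0.0219,0.0256,0],[0.0219,0.0256,0],[0.0219,0.0256,0],[0.0219,0.0256,0],[0,0,0],[0,0,0]]' --rotation '[[0,0,0],[0,0,0],[0,0,0],[0,0,0],[0,0,0],[0,0,0],[0,0,0],[0,0,0],[0,0,0.1],[0,0,0.1]]' --grip '[0,0,0,0,0,0,0,0,0,0]'

```text
clock: 1.93
position: [452.3, 11.5, 249.3]
ee_rot: [0.977, -0.214, -0.001, 0.0]
contact_force: [-0.6, 0.5, 0.7]
gripper_width: 0.3
```

Call:
play_rows --travel '[[0,0,0.02],[0,0,0.02],[0,0,0.02],[0,0,0.02],[0,0,0.02],[0,0,0.02],[0,0,0.02],[0,0,0.01],[0,0,0],[0,0,0]]' --rotation '[[0,0,0.115],[0,0,0.115],[0,0,0.115],[0,0,0.115],[0,0,0.115],[0,0,0.115],[0,0,0],[0,0,0],[0,0,0],[0,0,0]]' --grip '[0,0,0,0,0,0,0,0,0,0]'

```text
clock: 2.77
position: [451.9, 13.3, 99.7]
ee_rot: [0.849, -0.528, -0.0, 0.001]
contact_force: [0.5, -0.5, 0.9]
gripper_width: -0.3
```

```bash
python3 - <<'E'
from bench import arm, optics
import cv2,numpy as np
from h import *
s=arm.read_state();print(s["position"],s["joints"].round(2) if hasattr(s["joints"],'round') else s["joints"],s["contact_force"])
o=[]
for n in("top","side"):
    d=optics.get_image(n);np.savez(f"{n}2.npz",**d)
    u,v=proj(d,[452,14,60]).astype(int);x,y=max(u-40,0),max(v-40,0)
    o.append(cv2.resize(d["image"][y:y+100,x:x+80],None,fx=5,fy=5,interpolation=cv2.INTER_CUBIC));print(n,x,y)
cv2.imwrite("pics/c2.png",np.hstack(o))
E
```

```text
[451.86227371  13.26141307  99.65246339] [ 0.39  0.28 -0.6   0.   -0.69  0.07] [ 0.52345087 -0.45138516  0.93468213]
top 271 230
side 226 177
```

View pics/c2.png

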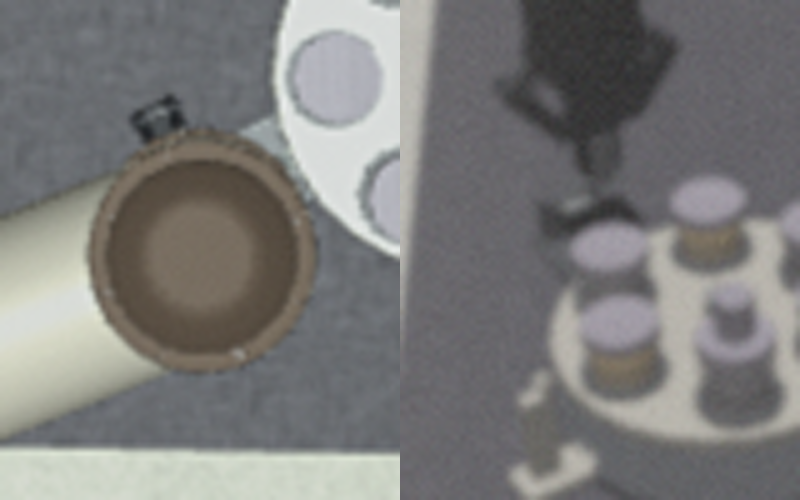

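The closed fingers sit over the pad in both views, so I'll press now.

Call:
play_rows --travel '[[0,0,0.012],[0,0,0.01],[0,0,0.005],[0,0,0.004],[0,0,0.004],[0,0,0.003],[0,0,0.003],[0,0,0.003],[0,0,0]]' --rotation '[[0,0,0],[0,0,0],[0,0,0],[0,0,0],[0,0,0],[0,0,0],[0,0,0],[0,0,0],[0,0,0]]' --grip '[0,0,0,0,0,0,0,0,0]'

```text
clock: 3.62
position: [452.3, 13.9, 56.6]
ee_rot: [0.849, -0.528, 0.0, -0.001]
contact_force: [-2.5, 2.5, 3.8]
gripper_width: -0.2
```

Call:
play_rows --travel '[[0,0,0.002],[0,0,0.002],[0,0,0.001],[0,0,0]]' --rotation '[[0,0,0],[0,0,0],[0,0,0],[0,0,0]]' --grip '[0,0,0,0]'

```text
clock: 3.95
position: [452.4, 13.8, 51.6]
ee_rot: [0.849, -0.528, 0.0, -0.0]
contact_force: [-3.3, 2.0, 5.5]
gripper_width: 0.2
```

Call:
play_rows --travel '[[0,0,0.001],[0,0,0.001],[0,0,0]]' --rotation '[[0,0,0],[0,0,0],[0,0,0]]' --grip '[0,0,0]'

```text
clock: 4.2
position: [452.4, 13.8, 49.7]
ee_rot: [0.849, -0.528, 0.0, -0.0]
contact_force: [-2.3, 2.5, 5.6]
gripper_width: 0.1
```

Call:
play_rows --travel '[[0,0,0.001],[0,0,0.001],[0,0,0]]' --rotation '[[0,0,0],[0,0,0],[0,0,0]]' --grip '[0,0,0]'

```text
clock: 4.45
position: [452.6, 13.8, 48.6]
ee_rot: [0.849, -0.528, 0.0, -0.0]
contact_force: [-5.3, 2.2, 14.2]
gripper_width: -0.0
```

Call:
play_rows --travel '[[0,0,-0.001],[0,0,-0.001],[0,0,-0.002],[0,0,-0.002],[0,0,0]]' --rotation '[[0,0,0],[0,0,0],[0,0,0],[0,0,0],[0,0,0]]' --grip '[0,0,0,0,0]'

```text
clock: 4.87
position: [452.4, 13.8, 53.8]
ee_rot: [0.849, -0.528, 0.0, -0.001]
contact_force: [-3.8, 3.4, 5.5]
gripper_width: -0.4
```

Call:
play_rows --travel '[[0,0,-0.001],[0,0,-0.002],[0,0,0],[0,0,0]]' --rotation '[[0,0,0],[0,0,0],[0,0,0],[0,0,0]]' --grip '[0,0,0,0]'

```text
clock: 5.2
position: [452.3, 13.2, 56.0]
ee_rot: [0.849, -0.528, 0.0, -0.0]
contact_force: [0.6, 0.2, 0.5]
gripper_width: -0.1
```

Contact force is zero at z=56 mm, about 3 mm above where the latched pad would be, so the lever appears to be held down. Next I'll raise the arm and move over the knob.

Call:
play_rows --travel '[[0,0,-0.02],[0,0,-0.035],[0,0,-0.035],[0,0,-0.035],[0,0,-0.035],[0,0,-0.03],[0,0,0]]' --rotation '[[0,0,0],[0,0,0],[0,0,0],[0,0,0],[0,0,0],[0,0,0],[0,0,0]]' --grip '[0,0,0,0,0,0,0]'

```text
clock: 5.78
position: [455.5, 13.9, 252.5]
ee_rot: [0.849, -0.528, 0.005, -0.005]
contact_force: [0.4, 0.9, -0.3]
gripper_width: 0.3
```

Call:
play_rows --travel '[[-0.0288,-0.0035,0],[-0.0288,-0.0035,0],[-0.0288,-0.0035,0],[-0.0288,-0.0035,0],[-0.0288,-0.0035,0],[-0.0288,-0.0035,0],[-0.0288,-0.0035,0],[-0.0288,-0.0035,0],[0,0,0],[0,0,0],[0,0,0],[0,0,0]]' --rotation '[[0,0,0],[0,0,0],[0,0,0],[0,0,0],[0,0,0],[0,0,0],[0,0,0],[0,0,0.103],[0,0,0.103],[0,0,0.103],[0,0,0.103],[0,0,0]]' --grip '[0,0,0,0,0,0,1,1,1,1,1,1]'

```text
clock: 6.78
position: [375.2, 232.4, 245.4]
ee_rot: [0.723, -0.691, 0.0, 0.0]
contact_force: [0.2, 0.8, 0.5]
gripper_width: 72.3
```

```bash
python3 - <<'E'
from bench import arm, optics
import cv2,numpy as np
from h import *
s=arm.read_state();print(s["position"],s["joints"],s["ee_rot"])
o=[]
for n in("top","side"):
    d=optics.get_image(n);np.savez(f"{n}3.npz",**d)
    u,v=proj(d,[500,-90,60]).astype(int);x,y=max(u-65,0),max(v-70,0)
    o.append(cv2.resize(d["image"][y:y+130,x:x+100],None,fx=4,fy=4,interpolation=cv2.INTER_CUBIC));print(n,x,y)
    for X in([526,-131.5,67],[529.4,-206.4,137],[452,14,35],[452,14,50]):print(((proj(d,X)-[x,y])*4).round())
cv2.imwrite("pics/c3.png",np.hstack(o))
E
```

```text
[375.16528759 232.43729023 245.38745659] [ 9.25182735e-01  7.10918800e-02 -4.22071816e-01  4.73475021e-06
 -1.07862530e+00 -8.80495633e-01] [ 7.22728929e-01 -6.91131426e-01  6.02276610e-05  4.92671769e-04]
top 283 183
[324. 247.]
[454. 241.]
[112. 349.]
[112. 350.]
side 216 165
[298. 304.]
[304. 292.]
[203. 235.]
[201. 221.]
```

View pics/c3.png

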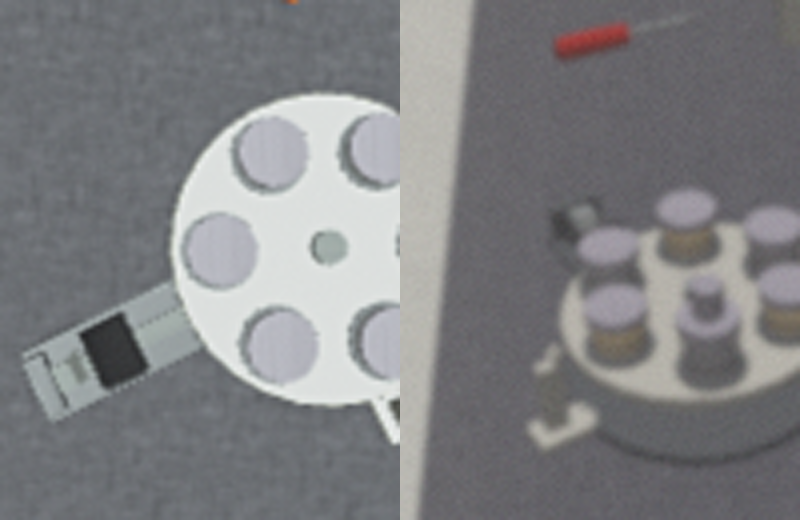

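The tool went the wrong way along its axes (sign slip), but nothing was touched and the view is clear. The catch plate now looks moved over the lever end. I'll check the pad's depth and refine the base yaw, the knob angle and the pointer.

```bash
python3 - <<'E'
from h import *
def zw(d,u,v,r=2):
    D=d["depth"][v-r:v+r+1,u-r:u+r+1];D=np.median(D[D>0]) if (D>0).any() else np.nan
    X=d["R"].T@(D*np.linalg.solve(d["camera_matrix"],[u,v,1.])-d["t"]);return X.round(1)
for k in(1,3):
    d=dict(np.load(f"top{k}.npz"));print("pad depth",zw(d,311,270))
    im=d["image"];g=im.max(2);b=(g<75).astype(np.uint8);b[:,:295]=0;b[:,330:]=0;b[:255]=0;b[290:]=0
    n,l,st,ce=cv2.connectedComponentsWithStats(b);i=1+st[1:,4].argmax()
    print("pad c",ray(d,*ce[i],50 if k==1 else 35)[:2],st[i,4])
d=dict(np.load("top3.npz"))
f=lambda u,v,z:ray(d,283+(u+.5)/4-.5,183+(v+.5)/4-.5,z)[:2]
for a,b in[((22,355),(168,283)),((57,421),(200,350)),((78,330),(127,312)),((97,388),(148,370))]:
    w=f(*a,45)-f(*b,45);print("edge dir",np.degrees(np.arctan2(*w[::-1])))
im=d["image"]
cr=[cv2.resize(im[265:315,355:405],None,fx=8,fy=8,interpolation=cv2.INTER_CUBIC),cv2.resize(im[222:272,370:420],None,fx=8,fy=8,interpolation=cv2.INTER_CUBIC)]
cv2.imwrite("pics/c4.png",np.hstack(cr))
E
```

```text
pad depth [453.5  14.2  51.6]
pad c [451.50691521  14.5055322 ] 191
pad depth [452.7  14.2  35. ]
pad c [451.42634357  14.33670141] 181
edge dir 116.95894433135874
edge dir 116.9677640640857
edge dir 110.91692105593792
edge dir 110.10609286481224
```

View pics/c4.png

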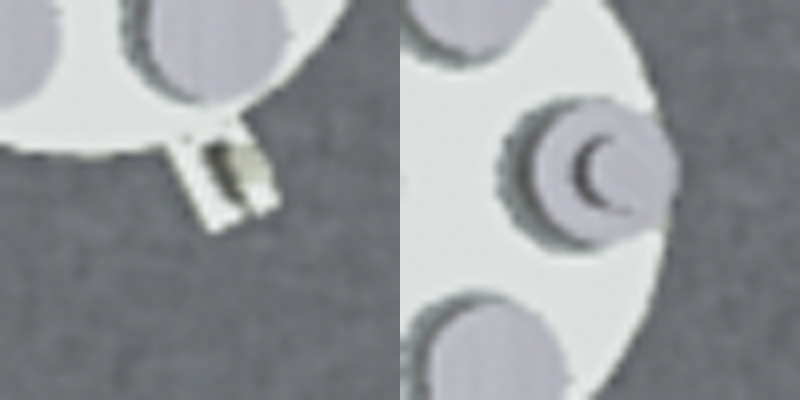

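The pad depth went from 51.6 to 35.0 mm, so the lever is latched. Base yaw is about 27.0° from the lever edges, the pad bearing and the post. The knob is at about -87.4° and the front at -153.0°. Moving over the knob.

Call:
play_rows --travel '[[0.0318,-0.0096,0],[0.0318,-0.0096,0],[0.0318,-0.0096,0],[0.0318,-0.0096,0],[0.0318,-0.0096,0],[0.0318,-0.0096,0],[0.0318,-0.0096,0],[0.0318,-0.0096,0],[0.0318,-0.0096,0],[0.0318,-0.0096,0],[0.0318,-0.0096,0],[0.0318,-0.0096,0]]' --rotation '[[0,0,0],[0,0,0],[0,0,0],[0,0,0],[0,0,0],[0,0,0],[0,0,0],[0,0,0],[0,0,0],[0,0,0],[0,0,0],[0,0,0]]' --grip '[1,1,1,1,1,1,1,1,1,1,1,1]'

```text
clock: 7.88
position: [508.1, -145.5, 245.8]
ee_rot: [0.724, -0.69, -0.0, 0.0]
contact_force: [-0.0, 0.6, -0.0]
gripper_width: 85.0
```

Call:
play_rows --travel '[[0.0318,-0.0096,0],[0.0318,-0.0096,0],[0,0,0],[0,0,0]]' --rotation '[[0,0,0],[0,0,0],[0,0,0],[0,0,0]]' --grip '[1,1,1,1]'

```text
clock: 8.22
position: [529.9, -207.9, 244.9]
ee_rot: [0.723, -0.691, -0.001, 0.0]
contact_force: [0.0, 0.8, 0.2]
gripper_width: 85.7
```

Call:
play_rows --travel '[[-0.001,0,0.02],[0,0,0.025],[0,0,0.025],[0,0,0.02],[0,0,0.015],[0,0,0],[0,0,0]]' --rotation '[[0,0,0],[0,0,0],[0,0,0],[0,0,0],[0,0,0],[0,0,0],[0,0,0]]' --grip '[1,1,1,1,1,1,1]'

```text
clock: 8.8
position: [529.6, -204.5, 140.8]
ee_rot: [0.724, -0.69, -0.001, 0.001]
contact_force: [0.2, -0.2, 1.1]
gripper_width: 85.5
```

Call:
play_rows --travel '[[0,0,0],[0,0,0],[0,0,0],[0,0,0],[0,0,0],[0,0,0],[0,0,0],[0,0,0],[0,0,0],[0,0,0]]' --rotation '[[0,0,0],[0,0,0],[0,0,0],[0,0,0],[0,0,0],[0,0,0],[0,0,0],[0,0,0],[0,0,0],[0,0,0]]' --grip '[0.5,0.35,0.2,0.1,0,0,0,0,0,0]'

```text
clock: 9.63
position: [530.3, -205.1, 141.9]
ee_rot: [0.723, -0.69, 0.0, -0.0]
contact_force: [-1.9, 0.7, 6.0]
gripper_width: 21.9
```

Gripped. Now I'll lead the knob clockwise around the arc in slow steps of about 1.8° per row.

Call:
play_rows --travel '[[-4e-05,0.00236,0],[-4e-05,0.00236,0],[-4e-05,0.00236,0],[-4e-05,0.00236,0],[-4e-05,0.00236,0],[-4e-05,0.00236,0],[-4e-05,0.00236,0],[-4e-05,0.00236,0],[-4e-05,0.00236,0],[-4e-05,0.00236,0],[-4e-05,0.00236,0],[-4e-05,0.00236,0]]' --rotation '[[0,0,0.0318],[0,0,0.0318],[0,0,0.0318],[0,0,0.0318],[0,0,0.0318],[0,0,0.0318],[0,0,0.0318],[0,0,0.0318],[0,0,0.0318],[0,0,0.0318],[0,0,0.0318],[0,0,0.0318]]' --grip '[0,0,0,0,0,0,0,0,0,0,0,0]'

```text
clock: 10.63
position: [502.8, -201.3, 141.9]
ee_rot: [-0.579, 0.816, -0.001, 0.0]
contact_force: [-0.4, -0.1, 4.3]
gripper_width: 21.8
```

Call:
play_rows --travel '[[-4e-05,0.00236,0],[-4e-05,0.00236,0],[-4e-05,0.00236,0],[-4e-05,0.00236,0],[-4e-05,0.00236,0],[-4e-05,0.00236,0],[-4e-05,0.00236,0],[-4e-05,0.00236,0],[-4e-05,0.00236,0],[-4e-05,0.00236,0],[-4e-05,0.00236,0],[-4e-05,0.00236,0]]' --rotation '[[0,0,0.0318],[0,0,0.0318],[0,0,0.0318],[0,0,0.0318],[0,0,0.0318],[0,0,0.0318],[0,0,0.0318],[0,0,0.0318],[0,0,0.0318],[0,0,0.0318],[0,0,0.0318],[0,0,0.0318]]' --grip '[0,0,0,0,0,0,0,0,0,0,0,0]'

```text
clock: 11.63
position: [478.6, -187.4, 141.9]
ee_rot: [-0.413, 0.911, -0.001, 0.001]
contact_force: [0.3, -2.2, 4.1]
gripper_width: 21.7
```

Call:
play_rows --travel '[[-4e-05,0.00236,0],[-4e-05,0.00236,0],[-4e-05,0.00236,0],[-4e-05,0.00236,0],[-4e-05,0.00236,0],[-4e-05,0.00236,0],[-4e-05,0.00236,0],[-4e-05,0.00236,0],[-4e-05,0.00236,0],[-4e-05,0.00236,0],[0,0,0],[0,0,0]]' --rotation '[[0,0,0.0318],[0,0,0.0318],[0,0,0.0318],[0,0,0.0318],[0,0,0.0318],[0,0,0.0318],[0,0,0.0318],[0,0,0.0318],[0,0,0.0318],[0,0,0.0318],[0,0,0],[0,0,0]]' --grip '[0,0,0,0,0,0,0,0,0,0,0,0]'

```text
clock: 12.63
position: [463.5, -169.4, 141.8]
ee_rot: [-0.265, 0.964, -0.001, 0.001]
contact_force: [-0.3, -1.9, 6.4]
gripper_width: 21.8
```

```bash
python3 - <<'E'
from bench import arm, optics
import cv2,numpy as np
from h import *
s=arm.read_state();p=np.array(s["position"]);q=s["ee_rot"]
print(p,s["contact_force"],s["gripper_width"],"tool x yaw",np.degrees(2*np.arctan2(q[1],q[0]))%360-360)
C=np.array([526.2,-131.8]);v=p[:2]-C;print(np.hypot(*v),np.degrees(np.arctan2(*v[::-1])))
o=[]
for n in("top","side"):
    d=optics.get_image(n);np.savez(f"{n}5.npz",**d)
    u,w=proj(d,[500,-140,80]).astype(int);x,y=u-50,w-60
    o.append(cv2.resize(d["image"][y:y+120,x:x+80],None,fx=5,fy=5,interpolation=cv2.INTER_CUBIC));print(n,x,y)
cv2.imwrite("pics/c5.png",np.hstack(o))
E
```

```text
[ 463.51778081 -169.35262054  141.84805018] [-0.28080885 -1.94695827  6.42065753] 21.7800894495917 tool x yaw -149.27380174472523
73.07023957891624 -149.07437460676564
top 317 194
side 231 180
```

View pics/c5.png

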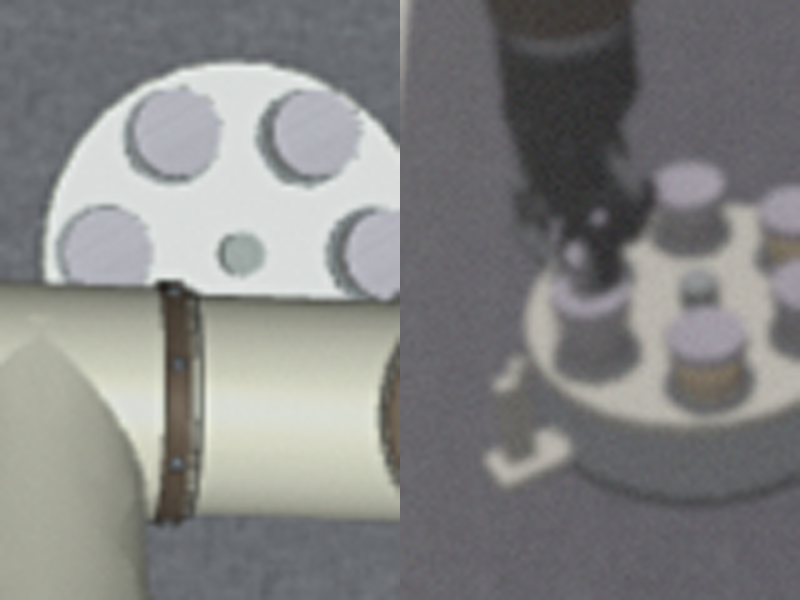

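The knob is held, and two rear lids are fully visible, so I can measure the turntable angle from them, using the same method on both pictures.

```bash
python3 - <<'E'
from h import *
C=np.array([526.2,-131.8])
for k in(1,3,5):
    d=dict(np.load(f"top{k}.npz"));im=d["image"].astype(int)
    m=((im[:,:,0]-im[:,:,1]>8)&(im.min(2)>120)).astype(np.uint8)
    m[:195]=0;m[300:]=0;m[:,:315]=0;m[:,415:]=0
    n,l,st,ce=cv2.connectedComponentsWithStats(m)
    for i in range(1,n):
        if st[i,4]>120:
            c,r=cv2.minEnclosingCircle(np.argwhere(l==i)[:,::-1].astype(np.float32))
            P=ray(d,*ce[i],107)[:2];v=P-C
            print(k,ce[i].round(1),st[i,4],round(np.hypot(*v),1),"bearing",round(np.degrees(np.arctan2(*v[::-1])),1),"mod60",round(np.degrees(np.arctan2(*v[::-1]))%60,1))
E
python3 - <<'E'
from h import *
C=np.array([526.2,-131.8])
for k in(1,3,5):
    d=dict(np.load(f"top{k}.npz"));im=cv2.GaussianBlur(d["image"],(3,3),0).astype(int)
    if k==1:print(im[221,351],im[245,350],im[230,365])
    m=((im[:,:,0]-im[:,:,1]>3)&(im.min(2)>125)).astype(np.uint8)
    m[:195]=0;m[300:]=0;m[:,:315]=0;m[:,415:]=0
    n,l,st,ce=cv2.connectedComponentsWithStats(m,connectivity=4)
    for i in range(1,n):
        if st[i,4]>120:
            v=ray(d,*ce[i],107)[:2]-C;a=np.degrees(np.arctan2(*v[::-1]))
            print(k,ce[i].round(1),st[i,4],round(np.hypot(*v),1),"bearing",round(a,1),"mod60",round(a%60,1))
E
```

```text
[189 181 180] [219 221 217] [219 221 217]
1 [378.6 219.5] 245 75.0 bearing -26.8 mod60 33.2
1 [350.7 220.6] 244 75.1 bearing 33.4 mod60 33.4
1 [395.3 243.1] 248 78.2 bearing -86.8 mod60 33.2
1 [337.9 245.1] 246 75.2 bearing 92.5 mod60 32.5
1 [381.3 268.2] 254 74.2 bearing -147.1 mod60 32.9
1 [353.1 269.2] 250 74.6 bearing 152.4 mod60 32.4
3 [378.6 219.5] 238 75.0 bearing -26.7 mod60 33.3
3 [350.7 220.6] 242 75.2 bearing 33.2 mod60 33.2
3 [395.2 243.1] 250 78.0 bearing -86.6 mod60 33.4
3 [338.  245.2] 249 75.1 bearing 92.8 mod60 32.8
3 [353.1 269.2] 256 74.4 bearing 152.5 mod60 32.5
3 [381.4 268.3] 253 74.3 bearing -147.1 mod60 32.9
5 [351.8 220. ] 240 75.0 bearing 30.8 mod60 30.8
5 [379.6 220. ] 236 75.1 bearing -29.1 mod60 30.9
5 [337.9 243.3] 225 75.3 bearing 88.8 mod60 28.8
5 [394.1 244.3] 247 74.8 bearing -89.0 mod60 31.0
```

The lids give -149.4° now, against a target of -153.0°. I'll go another 3.5°.

Call:
play_rows --travel '[[-2e-05,0.00152,0],[-2e-05,0.00152,0],[-2e-05,0.00152,0],[0,0,0],[0,0,0],[0,0,0],[0,0,0]]' --rotation '[[0,0,0.0205],[0,0,0.0205],[0,0,0.0205],[0,0,0],[0,0,0],[0,0,0],[0,0,0]]' --grip '[0,0,0,0,0,0,0]'

```text
clock: 13.32
position: [461.4, -165.4, 141.9]
ee_rot: [-0.235, 0.972, -0.001, 0.001]
contact_force: [-0.3, -2.5, 7.0]
gripper_width: 21.7
```

```bash
python3 - <<'E'
from bench import arm, optics
from h import *
s=arm.read_state();p=np.array(s["position"]);q=s["ee_rot"]
C=np.array([526.2,-131.8]);v=p[:2]-C
print(p,s["contact_force"],s["gripper_width"],"x yaw",np.degrees(2*np.arctan2(q[1],q[0]))%360-360,np.hypot(*v),np.degrees(np.arctan2(*v[::-1])))
d=optics.get_image("top");np.savez("top6.npz",**d);im=cv2.GaussianBlur(d["image"],(3,3),0).astype(int)
m=((im[:,:,0]-im[:,:,1]>3)&(im.min(2)>125)).astype(np.uint8)
m[:195]=0;m[300:]=0;m[:,:315]=0;m[:,415:]=0
n,l,st,ce=cv2.connectedComponentsWithStats(m,connectivity=4)
for i in range(1,n):
    if st[i,4]>120:
        v=ray(d,*ce[i],107)[:2]-C;a=np.degrees(np.arctan2(*v[::-1]));print(st[i,4],round(np.hypot(*v),1),round(a,1))
d2=optics.get_image("side");np.savez("side6.npz",**d2)
for n_,dd,u,v in(("top",d,311,270),):
    D=dd["depth"][v-2:v+3,u-2:u+3];D=np.median(D);print("pad z",(dd["R"].T@(D*np.linalg.solve(dd["camera_matrix"],[u,v,1.])-dd["t"])).round(1))
x,y=240,190
cv2.imwrite("pics/c6.png",cv2.resize(d2["image"][y:y+100,x:x+100],None,fx=6,fy=6,interpolation=cv2.INTER_CUBIC))
for X in((526.2-66.8,-131.8-34.05,137),(526.2-108.7,-131.8-55.4,78)):print((proj(d2,X)-[x,y])*6)
E
```

```text
[ 461.38947958 -165.37549155  141.87069708] [-0.31078388 -2.46674584  6.97415906] 21.68955158081815 x yaw -152.793105308529 72.99121310034701 -152.61330488445117
240 75.2 27.3
239 74.9 -32.6
246 75.4 86.9
237 74.8 -91.8
pad z [472.8  13.8 461.5]
[163.05625593 249.62442907]
[ 88.68531488 379.36158458]
```

View pics/c6.png

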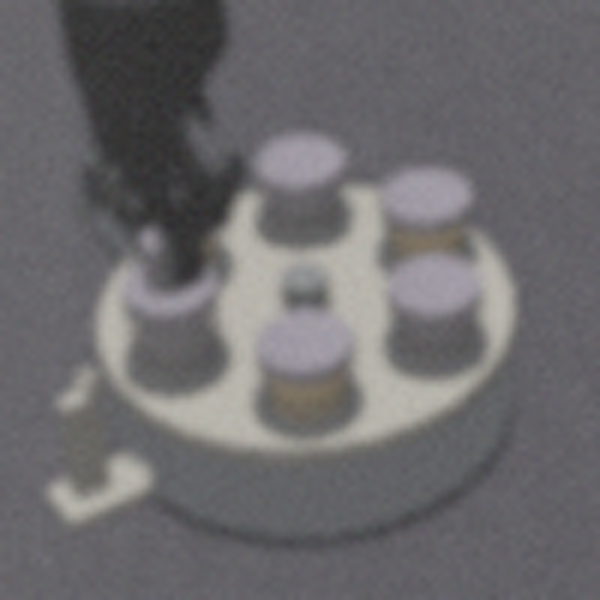

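```bash
python3 -c "
from bench import workorder;print(workorder.job_done())"
```

```text
the job is handed in; nothing more can be done
None
```

I latched the brake lever and let go of it. I then led the knobbed jar about 66° clockwise to the front, in about 3.5 s of slow motion. The job was handed in at about 13.5 s with the knob still pinched and the arm still.

**Last checks**
- **Lever:** The pad depth fell from 51.6 mm to 35.0 mm after release, and contact force read zero as the fingers left it. At the end the arm hid the pad, so I could not check it again there. The turntable had turned with only a few newtons at the wrist, which fits the brake being off.
- **Carousel angle:** The lids put the knob at about -153.1°. The front is at -153.0°, from the lever edges and pad bearing. The post tip bearing was -152.6°, so these agree to about half a degree.
- **Grip:** The fingers read 21.7 mm on the 24 mm knob, a little less than its diameter. That reading stayed steady through the whole turn, and the TCP (grasp point) radius was 73 mm against the nominal 75 mm. The wrist force was about 7 N, mostly upward.

**One slip:** After releasing the lever I moved the raised arm the wrong way because of a sign error. It touched nothing and I corrected it. I steered clear of the phone, screwdriver, pry tool and bottle, but did not check their positions afterwards.

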